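Fit the switch handle to the microscope lamp unit and switch it on

TASK

Put the pointer-shaped switch handle onto the keyed shaft on top of the lamp power unit: press it lightly (never with more than 30 N) and turn it slowly until it drops fully home, then turn it clockwise until its nose points at the raised mark on the panel and let go. Leave everything else where it is.

Things in the scene. Friction and masses are not known exactly. Their poses are not given: they have to be found in the camera images.
- handle: the switch handle: loose black plastic block, upright on its open underside, 36 mm tall, about 70 g. 40 mm long (x -20 to 20 mm), 36 mm wide between parallel flat sides at y = +-18 mm (grip here), with a 12 mm wide nose out to x = +30 mm. A white line on top runs along the nose. Origin: centre of the underside, on the bore axis; x to the nose, z up
- pointer (a point): tip of the handle's nose at underside level, 30 mm from the bore axis along the handle's x (the nose itself starts 4 mm higher)
- bore (a point): mouth of the handle's bore, at the handle's origin and with its axes. The round blind bore is 16 mm across and 22 mm deep, with a keyway 6.5 mm wide over its whole depth on the nose (+x) side, reaching 14 mm from the axis
- unit: lamp power unit, a fixed white box 160 x 200 mm, 70 mm tall, black strip on its front. Origin: centre of its underside; x to its back, y to its left side, z up. Nothing on it stands taller than the shaft
- seat (a point): on the shaft axis at the top face of the round bezel (68 mm across, 74 mm above the bench): where the handle's origin is when fully home. Axes as the unit's; does not turn with the shaft. A handle at a wrong angle is centred by the shaft's top and stops on the key 13 mm above this point; once keyway and key agree within about 0.1 rad it can be pushed down to 0
- shaft_top (a point): top of the upright steel shaft, 20 mm above the seat; does not turn with it. Shaft 14 mm thick, top 3.5 mm tapered to 8 mm. A key 5 mm wide stands out to 11 mm from the axis, from the foot up to 13 mm. At the start the key is, seen from above, 0.4 to 1.4 rad counter-clockwise of the mark's direction; its angle is not measured
- mark (a point): the raised mark on the panel: black rib 12 x 4 x 3 mm (its centre, top face), 44 mm from the shaft axis towards the unit's front (-x of the seat). The shaft turns stiffly (0.1 N m, greased, stays where left; a handle pressed hard drags it along), from 0.5 rad clockwise of the mark to 2.0 rad counter-clockwise of it; there is no detent at the mark
- round_knob: bystander: plain round black knob, 38 mm across, 30 mm tall, no keyway. Origin: centre of its underside
- specimen: bystander: round black specimen mount with a small metal square on top, 32 mm across, 18 mm tall. Origin: centre of its underside
- eyepiece: bystander: upright eyepiece, 36 mm across, 48 mm tall. Origin: centre of its underside
- slide_box: bystander: flat blue slide box, 85 x 170 x 32 mm. Origin: centre of its underside
- pen: bystander: white and blue pen lying flat, 140 mm long, 10 mm thick. Origin: near its middle, at the bench
- dish: bystander: shallow white dish, 100 mm across, 18 mm tall. Origin: centre of its underside
There are look-alikes about, which are no part of the job. Leave any blue or green look-alike of the handle alone.

How it is judged:
By the outcome, as a careful person would: the job done as asked, in the order asked, and still so for the second after the job is handed in, with the robot touching nothing.
It also fails if it takes over 54 s, if anything falls off the work surface, if the arm or the gripper's body presses on something with over 40 N, if the wrist force passes 120 N, or if a joint passes its speed limit or range.

ROBOT

A 6-joint arm with a two-finger parallel gripper is mounted at the origin on the work surface. World frame = base frame: x ahead of the robot, y to its left, z up, the work surface at z = 0. Lengths are in m, angles in rad, forces in N, time in s.
With the tool pointing down it reaches from about 0.375 to 0.9 m from the base axis. Payload 3.1 kg.
Tool frame: the origin (TCP) lies at the centre of the arm's flange, where the gripper is bolted on; the fingertips stand 173 mm ahead of it and the grasp point (between the pads) lies 155 mm ahead of it; z points along the fingers, y is the line along which they close (so a half turn about z gives the same grasp; the last joint's range is limited). The gripper opens to 85 mm and grips with 20 to 120 N. Pads are 22 mm wide; open, the fingers measure 114 mm over their backs; the gripper's body (76 mm by 85 mm) begins 54 mm behind the grasp point. The pads swing forward as they close: fully open they stand 13 mm farther back than shut.
Start: joints at [-1.367, 0.527, 1.433, -0, 1.181, -0.178], TCP at [0.233, -0.58, 0.405] pointing down, gripper open.
Joint ranges: [-3.08, 3.08], [-0.75, 2.2], [0.22, 2.44], [-1.43, 4.57], [0, 2.65], [-2.85, 2.85]. Speed limits (rad/s): [2.79, 2.79, 3.14, 3.14, 3.14, 3.14].

INTERFACE

Orientations are given as a unit quaternion [x, y, z, w].
In Python, from station import * gives the robot as it stands.
- The arm moves only by the shell command python3 -m jog 'ROWS' [OPENING] [FORCE]. ROWS is a JSON object of lists of equal length, an entry for each row: "linear": the shift along the world's x, y, z in mm, a list of three; "turn": the turn about the world's z in units of 5 degrees (1.0 is 5 degrees). A call has 1 to 12 rows; each row shifts and turns the commanded pose from where the row before left it; what a row does not reach is not made up. A row lasts 1/8 s, in which the tool goes at most 62.5 mm and 10.7 degrees, less where a joint would pass 70% of its speed; a pose out of reach is approached as far as the arm can. A call is refused whole if a number of a shift passes 62.5 or a number of a turn 1, either way. A call with a gripper value outside its range is refused whole. OPENING is the opening, from 0 (shut) to 1 (fully open), set as the call begins (- or left out, the last holds). The fingers move at their own pace and stop on an object; FORCE is the grip in N (left out, the last holds). Time passes only in rows, so rows that do not move let the fingers close. It gives the time, the measured TCP pose, the force, the opening and the grip force at its end, in the units of the state.
- sense(): the state, without advancing time (a new reading comes with each control period).
- snapshot(name): name is "scene" or "top"; returns the picture (480x640x3 uint8, red, green, blue); there is no depth.
- get_calibration(name): a dict with "fx", "fy", "cx", "cy" (pixels), "dist_coeffs" ([k1, k2, p1, p2, k3] as OpenCV has them; the pictures are not rectified), "world_to_cam" (4x4, takes a point from world to camera coordinates). Camera axes: x right, y down, z forward; pixel columns grow to the right and rows downward; lengths in m; the calibration is good to about 2 mm. A picture is of the moment at which its call begins. get_calibration takes no time and is no camera call.
- sign_off(): hands the job in; it is judged then, once.
The state is a dict: "t": time; "q": joint angles; "qd": joint speeds; "tau": joint torques, N m; "tcp_pos": TCP position; "tool_rot": TCP orientation; "force": force on the tool from outside, world axes, zero at the start; "ft_torque": the same for the moment, N m; "finger_gap": opening from 0.0 (shut) to 1.0 (fully open); "gripper_force": force on a finger pad.
Only numpy, scipy, OpenCV 4.12 (cv2) and the standard library are available. Lean on these libraries where they do the work, as an engineer would, in place of code of your own. Each camera call takes 0.05 s, during which the arm holds its last target. There are 200 camera calls.

## Working session

There is one attempt and no reset: what is moved stays moved. The work goes in short steps, Python scripts to look and compute and a shell command to move; the robot and the scene stay as the last step left them, time stands still between calls to the robot, and variables do not carry over. Pictures are saved under pics/ and viewed, at most 10 in all, crops included, and the job is handed in when it is done.

```bash
mkdir -p pics
cat > h.py <<'E'
from station import *
import numpy as np, cv2
def cal(n):
    c=get_calibration(n); K=np.array([[c['fx'],0,c['cx']],[0,c['fy'],c['cy']],[0,0,1]]); return K,np.array(c['dist_coeffs'],float),np.array(c['world_to_cam'])
def p2w(n,uv,z):
    K,d,T=cal(n); p=cv2.undistortPoints(np.array([[uv]],float),K,d)[0,0]
    R,t=T[:3,:3],T[:3,3]; o=-R.T@t; r=R.T@np.array([p[0],p[1],1]); return o+r*(z-o[2])/r[2]
def w2p(n,P):
    K,d,T=cal(n); return cv2.projectPoints(np.array(P,float).reshape(-1,1,3),cv2.Rodrigues(T[:3,:3])[0],T[:3,3],K,d)[0][:,0]
def save(n,f,crop=None,s=1):
    im=snapshot(n)[:,:,::-1]
    if crop: x0,y0,x1,y1=crop; im=im[y0:y1,x0:x1]
    cv2.imwrite('pics/'+f,cv2.resize(im,None,fx=s,fy=s,interpolation=cv2.INTER_CUBIC))
E
python3 - <<'E'
from h import *
save('scene','s0.png');save('top','t0.png')
for n in('scene','top'):
    K,d,T=cal(n);print(n,-T[:3,:3].T@T[:3,3],T[:3,:3].round(3).tolist(),K[0,0])
s=sense();print(s)
E
```

```text
scene [1.5307143  0.325214   0.71684061] [[-0.379, 0.925, 0.008], [0.488, 0.207, -0.848], [-0.786, -0.318, -0.53]] 461.7419580810672
top [ 0.28079202 -0.0342362   1.81828131] [[-0.022, -1.0, -0.007], [-0.986, 0.023, -0.165], [0.165, 0.004, -0.986]] 591.6309108760008
{'t': 0.1, 'q': array([-1.36648787e+00,  5.28384915e-01,  1.43381989e+00,  5.71143369e-06,
        1.18140880e+00, -1.78506547e-01]), 'qd': array([ 0.00204361, -0.00047112, -0.00444986,  0.00075056,  0.00123914,
        0.00069011]), 'tau': array([-2.93198946e-04, -4.43305063e+01, -1.78586429e+01, -3.23645281e-04,
        3.87332286e-03, -4.60085943e-06]), 'tcp_pos': array([ 0.23341528, -0.57942689,  0.40380939]), 'tool_rot': array([ 9.81737149e-01,  1.90239715e-01, -1.03950785e-05, -1.01042300e-03]), 'force': array([ 0.25374799, -0.85406997,  0.60697055]), 'ft_torque': array([-0.00054047, -0.00476774, -0.02313443]), 'gripper_force': 0.0, 'finger_gap': 1.004417045045577}
```

View pics/s0.png

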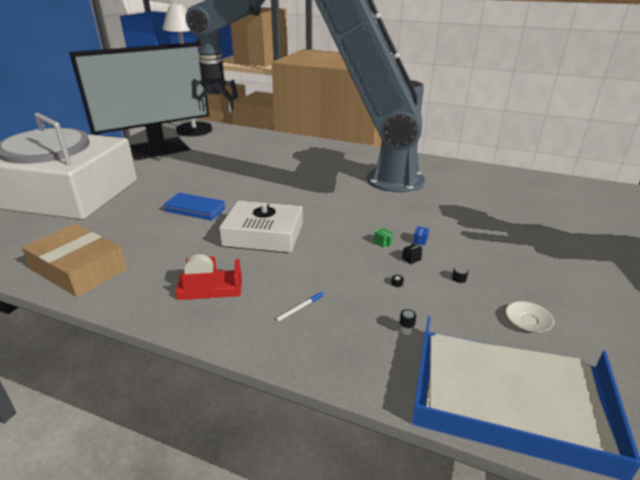

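View pics/t0.png

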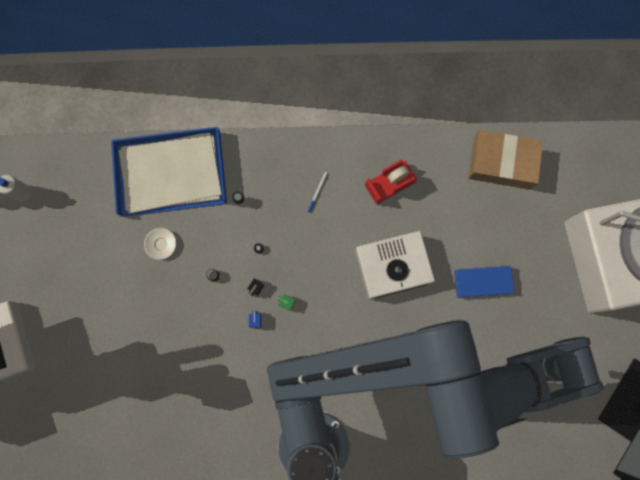

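The pointer-shaped black block is at top (256,287), scene (412,254). Possible confusions in the top view are the green look-alike (287,302), the blue look-alike (255,320), the round knob (213,275), the specimen (259,248) and the eyepiece (238,198). The unit's shaft is near top (397,269), with the mark near (402,285). I'll check these in close crops.

Run:
```python
from h import *
im=[snapshot('top')[:,:,::-1] for _ in range(4)]
a=np.mean(im,0).astype(np.uint8)
f=lambda x0,y0,w,h,s:cv2.resize(a[y0:y0+h,x0:x0+w],None,fx=s,fy=s,interpolation=cv2.INTER_CUBIC)
cv2.imwrite('pics/c1.png',f(225,262,75,56,10))
cv2.imwrite('pics/c2.png',f(350,225,90,75,8))
```

```text
(no output)
```

View pics/c1.png

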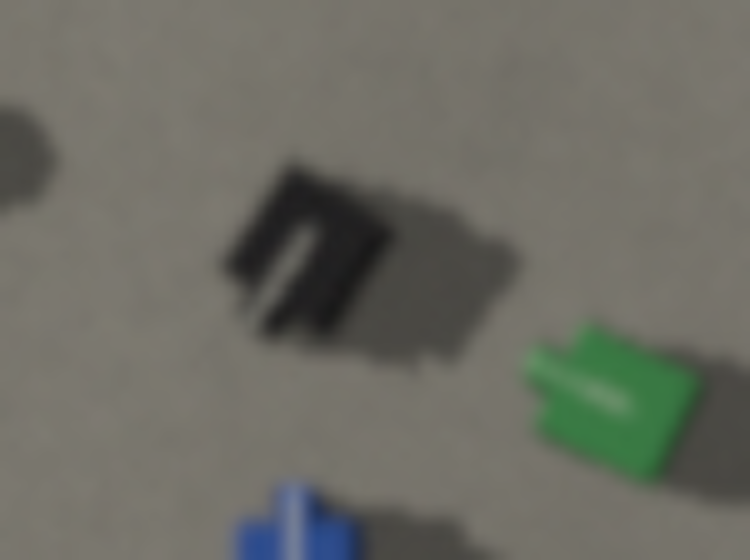

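View pics/c2.png

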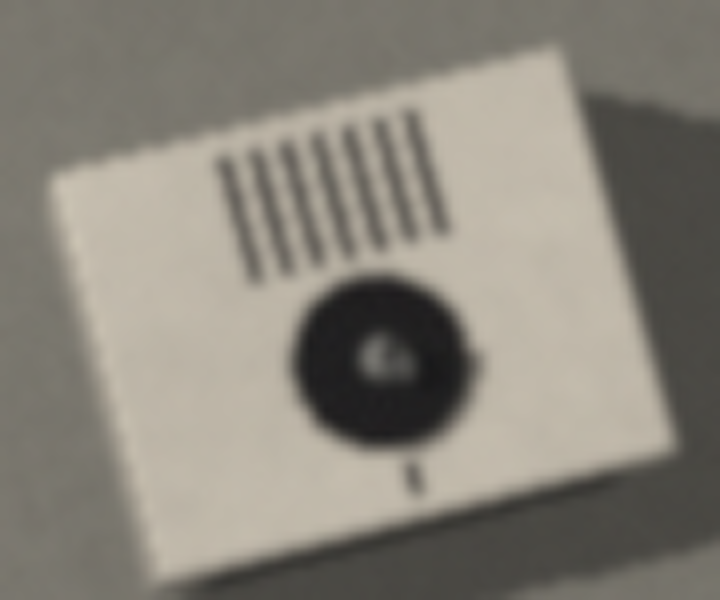

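```bash
cat > fit.py <<'E'
from h import *
from scipy.optimize import minimize, least_squares
def box(x0,x1,y0,y1,z0,z1): return np.array([[x,y,z] for x in(x0,x1) for y in(y0,y1) for z in(z0,z1)])/1e3
PARTS=[box(-20,20,-18,18,0,36),box(20,30,-6,6,4,36)]
def mask_model(n,p,z,win,S=8):
    x0,y0,x1,y1=win; m=np.zeros(((y1-y0)*S,(x1-x0)*S),np.uint8); c,s=np.cos(p[2]),np.sin(p[2])
    R=np.array([[c,-s,0],[s,c,0],[0,0,1]])
    for P in PARTS:
        uv=w2p(n,P@R.T+[p[0],p[1],z]); q=((uv-[x0,y0]+.5)*S).astype(np.float32)
        cv2.fillConvexPoly(m,cv2.convexHull(q).round().astype(np.int32),255)
    return cv2.resize(m,(x1-x0,y1-y0),interpolation=cv2.INTER_AREA)/255.
def obs(n,win,thr,k=4):
    im=np.mean([snapshot(n) for _ in range(k)],0); x0,y0,x1,y1=win
    g=im[y0:y1,x0:x1].max(2); return g
def fit_handle(views,p0,z,thr=(28,60)):
    O=[]
    for n,win in views:
        g=obs(n,win,thr); o=np.clip((thr[1]-g)/(thr[1]-thr[0]),0,1)
        o=cv2.morphologyEx(o,cv2.MORPH_CLOSE,np.ones((5,5))); O.append(o)
    f=lambda p:sum(((cv2.GaussianBlur(mask_model(n,[p[0]/1e3,p[1]/1e3,p[2]/10],z,w),(0,0),.6)-o)**2).sum() for (n,w),o in zip(views,O))
    best=None
    for dy in(-.2,0,.2):
        q=[p0[0]*1e3,p0[1]*1e3,(p0[2]+dy)*10]
        r=minimize(f,q,method='Nelder-Mead',options=dict(initial_simplex=[q,[q[0]+4,q[1],q[2]],[q[0],q[1]+4,q[2]],[q[0],q[1],q[2]+1.5]],xatol=.02,fatol=.001))
        if best is None or r.fun<best.fun: best=r
    return best.x/[1e3,1e3,10],best.fun,[o.sum() for o in O]
E
python3 - <<'E'
from fit import *
cr=lambda c,x0,y0,s:((c[0]+.5)/s-.5+x0,(c[1]+.5)/s-.5+y0)
a=p2w('top',cr((310,215),225,262,10),.036);b=p2w('top',cr((252,320),225,262,10),.036)
print('line',a,b,np.linalg.norm(b-a)); d=b-a; yaw=np.arctan2(d[1],d[0]); d/=np.linalg.norm(d)
p0=[*(b-.03*d)[:2],yaw];print('p0',p0,w2p('scene',[p0[0],p0[1],.018]))
us=w2p('scene',[p0[0],p0[1],.018])[0].astype(int)
vt=('top',(242,273,272,300));vs=('scene',(us[0]-16,us[1]-15,us[0]+16,us[1]+15))
for v in([vt],[vs],[vt,vs]): print(v[0][0],fit_handle(v,p0,0))
# unit
cs=[cr(c,350,225,8) for c in((52,172),(558,45),(682,450),(155,582))]
C=np.array([p2w('top',c,.07)for c in cs])[:,:2]; print('sides',np.linalg.norm(C-np.roll(C,-1,0),axis=1))
sx=C[:2].mean(0)-C[2:].mean(0); print('unit yaw',np.arctan2(*sx[::-1]),'yaw from width',np.arctan2(*(C[0]+C[3]-C[1]-C[2])[::-1])-np.pi/2,C.mean(0))
bz=p2w('top',cr((383,361),350,225,8),.074);mk=p2w('top',cr((415,478),350,225,8),.073)
e=(bz-mk)[:2];print('bezel',bz,'mark',mk,'d',np.linalg.norm(e),'yaw',np.arctan2(e[1],e[0]))
# bezel by ellipse in both
for n in('top','scene'):
    u=w2p(n,bz)[0]; r=22; x0,y0=(u-r).astype(int); g=np.mean([snapshot(n)for _ in range(3)],0).max(2)[y0:y0+2*r,x0:x0+2*r]
    m=(cv2.resize(g,None,fx=6,fy=6,interpolation=cv2.INTER_CUBIC)<100).astype(np.uint8)
    for c in sorted(cv2.findContours(m,0,2)[0],key=cv2.contourArea)[-2:]:
        h=cv2.convexHull(c)
        if len(h)>5:
            el=cv2.fitEllipse(h); uv=((el[0][0]+.5)/6-.5+x0,(el[0][1]+.5)/6-.5+y0); print(n,u,uv,np.array(el[1])/6,p2w(n,uv,.074))
print('shaft from top bright',p2w('top',cr((385,358),350,225,8),.094))
save('scene','c3.png',(215,190,310,260),8)
E
```

```text
line [0.48810947 0.16441065 0.036     ] [0.45658194 0.18214705 0.036     ] 0.03617409373604584
p0 [np.float64(0.48272844221947414), np.float64(0.16743784796346667), np.float64(2.629151004188508)] [[412.23707545 254.52118617]]
top (array([0.47846436, 0.16516488, 2.4916914 ]), np.float64(37.57663658995886), [np.float64(118.0546875)])
scene (array([0.47914408, 0.16363005, 2.97775206]), np.float64(48.28326570462781), [np.float64(240.265625)])
top (array([0.47914736, 0.16435426, 2.91806184]), np.float64(96.42513682457067), [np.float64(118.296875), np.float64(240.0078125)])
sides [0.19726001 0.15916251 0.20255211 0.15826799]
unit yaw 0.22707458868290017 yaw from width 0.22326796303802343 [ 0.53350855 -0.25571759]
bezel [ 0.51385446 -0.26215665  0.074     ] mark [ 0.47000851 -0.27222807  0.073     ] d 0.044987789994277334 yaw 0.22578372893633497
top [397.4375 269.6875] (np.float64(411.47942606608075), np.float64(289.32155354817706)) [ 5.83611043 24.36640167] [ 0.4543124  -0.30114562  0.074     ]
top [397.4375 269.6875] (np.float64(397.3768666585286), np.float64(269.88708241780597)) [21.20236588 22.55803935] [ 0.51326039 -0.26194996  0.074     ]
scene [264.1248386  211.18631245] (np.float64(263.97828420003253), np.float64(211.2882817586263)) [11.68168513 22.16207377] [ 0.51455466 -0.26225525  0.074     ]
shaft from top bright [ 0.51227629 -0.26032744  0.094     ]
```

View pics/c3.png

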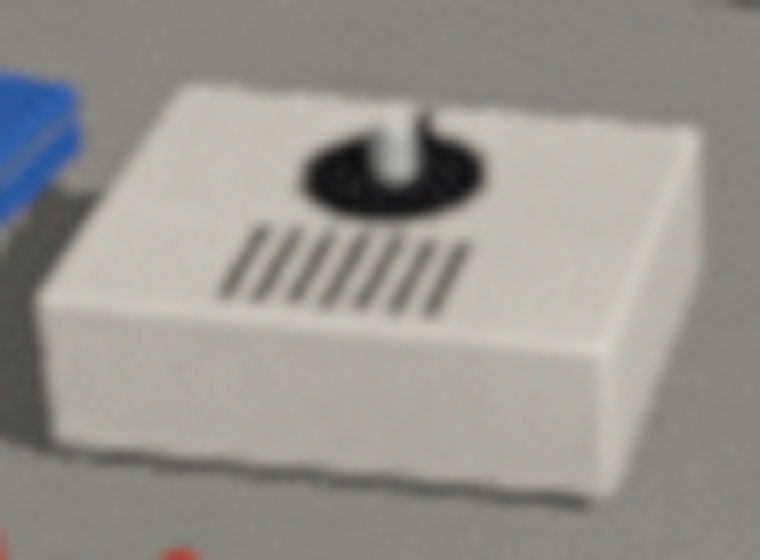

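Run:
```python
from fit import *
vt=('top',(242,273,272,300));vs=('scene',(400,241,426,268))
for n,w in(vt,vs): 
    g=obs(n,w,0); print(n); print('\n'.join(' '.join('%3d'%v for v in r) for r in g[::1]) if n=='scene' else np.percentile(g,[2,5,10,20,30,40,60]))
for thr in((40,65),(35,75),(50,62)):
  for v in([vt],[vs],[vt,vs]): print(thr,v[0][0],fit_handle(v,[.4795,.1655,2.63],0,thr), [mask_model(n,[.4795,.1655,2.63],0,w).sum() for n,w in v])
```

```text
top
[ 32.295  34.25   37.475  64.95   74.175  80.15  116.25 ]
scene
133 131 127 120 111 102  97  88  83  80  79  79  85  99 104 106 105 111 118 130 144 142 129 124 131 140
132 132 133 132 129 125 121 112 101  97  89  79  84  95  99 103 106 112 118 129 143 141 130 126 132 140
133 134 133 134 135 134 134 130 127 122 106  83  68  73  83  91  99 106 114 125 135 133 127 127 131 136
134 134 134 133 135 136 134 132 129 121 104  73  49  44  54  65  77  88 100 116 125 123 122 126 130 129
133 134 134 135 134 131 124 112 101  89  70  47  32  31  44  64  76  81  89 102 107 108 116 123 126 126
132 134 133 130 123 110  93  72  58  46  36  31  39  55  75  93 100  95  83  75  77  92 114 128 131 133
134 133 128 112  91  70  50  37  31  31  34  48  68  84  95 100  92  76  54  42  46  78 115 132 136 135
135 133 119  90  56  37  28  27  28  30  42  65  82  81  76  71  58  43  32  30  39  74 111 130 134 134
125 122 104  72  37  21  25  26  30  32  34  51  58  53  39  37  32  30  30  31  39  65 102 125 132 133
 99  97  79  51  26  18  23  26  28  27  30  32  34  33  29  29  32  35  34  36  36  60  98 123 
[... 2600 characters left out ...]
 0.16288502, 2.57573535]), np.float64(59.953237853798846), [np.float64(165.875), np.float64(285.85625)]) [np.float64(202.0078431372549), np.float64(350.3372549019608)]
(50, 62) top (array([0.47889975, 0.16514216, 2.5519157 ]), np.float64(21.77551415180463), [np.float64(163.52083333333331)]) [np.float64(202.0078431372549)]
(50, 62) scene (array([0.47950667, 0.16191769, 2.57100039]), np.float64(45.34181268717742), [np.float64(291.14583333333337)]) [np.float64(350.3372549019608)]
(50, 62) top (array([0.47996875, 0.16296875, 2.62882813]), np.float64(75.20656912569285), [np.float64(163.89583333333334), np.float64(291.58333333333337)]) [np.float64(202.0078431372549), np.float64(350.3372549019608)]
```

```bash
python3 -m jog '{"linear":[[18,54,0],[18,54,0],[18,54,0],[18,54,0],[18,54,0],[18,54,0],[18,54,0],[18,54,0],[18,54,0],[18,54,0],[18,54,0],[18,54,0]],"turn":[-0.88,-0.88,-0.88,-0.88,-0.88,-0.88,-0.88,-0.88,-0.88,-0.88,-0.88,-0.88]}' 0.75 40
cat > st.py <<'E'
from h import *
def st():
    s=sense(); q=s['tool_rot']; return s, 2*np.arctan2(q[1],q[0])
if __name__=='__main__':
    s,a=st(); print(s['t'],(s['tcp_pos']*1e3).round(1),'yaw',round(a,4),'q',s['q'].round(2),'F',s['force'].round(1),'T',s['ft_torque'].round(2),s['finger_gap'],s['gripper_force'])
E
python3 st.py
```

```text
t: 5.75
tcp_pos: [0.45, 0.0702, 0.4051]
tool_rot: [0.964, -0.267, 0.001, -0.0]
force: [0.2, -0.1, 0.5]
finger_gap: 0.746
gripper_force: 0.0
5.75 [450.   70.2 405.1] yaw -0.5411 q [-0.09  0.3   1.84 -0.    1.    2.02] F [ 0.2 -0.1  0.5] T [-0.03 -0.05  0.07] 0.745717215365978 0.0
```

```bash
python3 -m jog '{"linear":[[10,31,-20],[10,31,-30],[9.5,32,-30],[0,0,-40],[0,0,-35],[0,0,-30],[0,0,-25],[0,0,-16],[0,0,0],[0,0,0]],"turn":[0,0,0,0,0,0,0,0,0,0]}'
python3 - <<'E'
from st import *
s,a=st();print(s['tcp_pos'],a,s['force'])
save('top','g1.png',(225,255,300,315),8)
E
```

```text
t: 7.0
tcp_pos: [0.4794, 0.1623, 0.1794]
tool_rot: [0.964, -0.266, 0.001, -0.0]
force: [0.2, -0.4, 0.5]
finger_gap: 0.75
gripper_force: 0.0
[0.47936318 0.16232823 0.17938304] -0.5387075468035274 [ 0.21869431 -0.39277971  0.50067336]
```

View pics/g1.png

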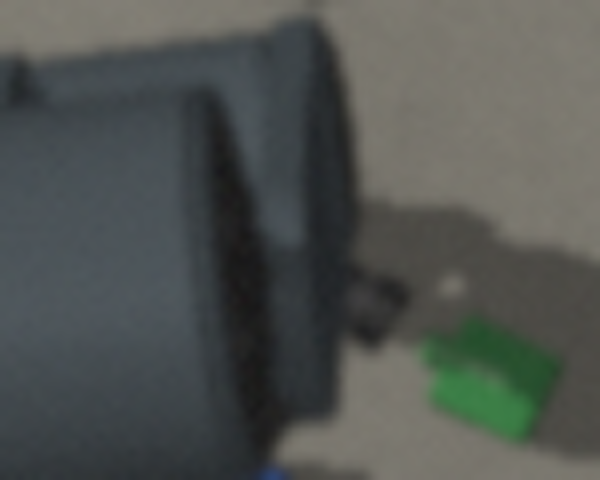

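The arm hides the handle. One finger shows at crop (370,305), clear of the green look-alike, and there is no contact force. Closing now.

```bash
python3 -m jog '{"linear":[[0,0,0],[0,0,0],[0,0,0],[0,0,0],[0,0,0],[0,0,0],[0,0,20],[0,0,30],[0,0,40],[0,0,0]],"turn":[0,0,0,0,0,0,0,0,0,0]}' 0 50
python3 st.py
python3 - <<'E'
from h import *
u=w2p('scene',[.4795,.164,.13])[0].astype(int); print(u)
save('scene','g2.png',(u[0]-40,u[1]-40,u[0]+40,u[1]+30),8)
E
```

```text
t: 8.3
tcp_pos: [0.4798, 0.1624, 0.2712]
tool_rot: [0.964, -0.266, 0.003, -0.001]
force: [-0.1, -0.5, -2.2]
finger_gap: 0.413
gripper_force: 50.0
8.3 [479.8 162.4 271.2] yaw -0.5385 q [ 0.11  0.58  1.85 -0.    0.71  2.21] F [-0.1 -0.5 -2.2] T [ 0.02 -0.04 -0.03] 0.41348015903668495 50.043313801288605
[416 217]
```

View pics/g2.png

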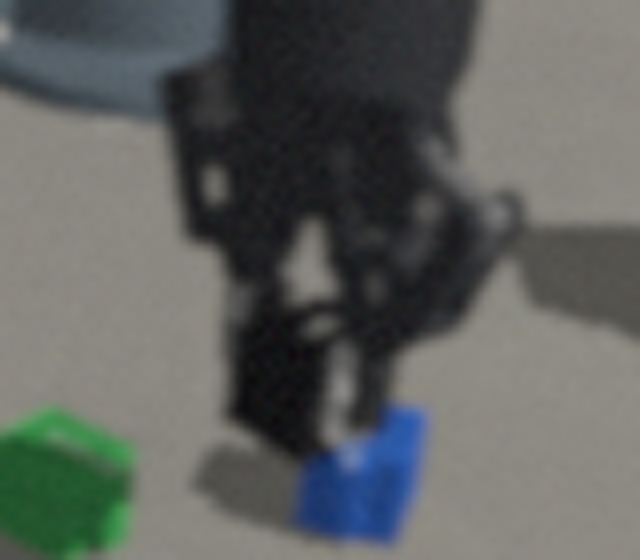

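The scene crop shows the handle held between the fingers at (330,400), its white line facing the camera and clear of the blue look-alike. The gap of 0.413 is about 35 mm, which matches its width. Next I move it over the shaft.

```bash
python3 -m jog '{"linear":[[0,0,20],[2,-30,15],[3,-40,5],[4,-45,0],[4,-45,0],[4,-45,0],[4,-45,0],[4,-45,0],[4,-45,0],[3,-40,0],[2,-34,0],[0,0,0]],"turn":[0.95,0.95,0.95,0.95,0.95,0.95,0.95,0.95,0.95,0.95,0.95,0.95]}'
python3 st.py
```

```text
t: 9.85
tcp_pos: [0.5128, -0.2545, 0.3068]
tool_rot: [0.974, 0.226, -0.001, -0.0]
force: [0.3, 0.7, -1.3]
finger_gap: 0.415
gripper_force: 50.2
9.85 [ 512.8 -254.5  306.8] yaw 0.4554 q [-0.66  0.59  1.65 -0.    0.9   0.46] F [ 0.3  0.7 -1.3] T [ 0.05 -0.01  0.  ] 0.4146813762472068 50.153251737356186
```

```bash
python3 -m jog '{"linear":[[1,-7,0],[0,0,-8],[0,0,-8],[0,0,0],[0,0,0]],"turn":[0,0,0,0,0]}'
python3 st.py
python3 - <<'E'
from h import *
save('scene','p1.png',(225,165,305,230),8)
E
```

```text
t: 10.48
tcp_pos: [0.514, -0.2584, 0.2926]
tool_rot: [0.974, 0.226, -0.0, -0.0]
force: [0.2, -0.1, -1.3]
finger_gap: 0.413
gripper_force: 50.1
10.475 [ 514.  -258.4  292.6] yaw 0.4565 q [-0.66  0.61  1.66 -0.    0.87  0.45] F [ 0.2 -0.1 -1.3] T [-0.03  0.01  0.04] 0.4130853190422854 50.13249859213829
```

View pics/p1.png

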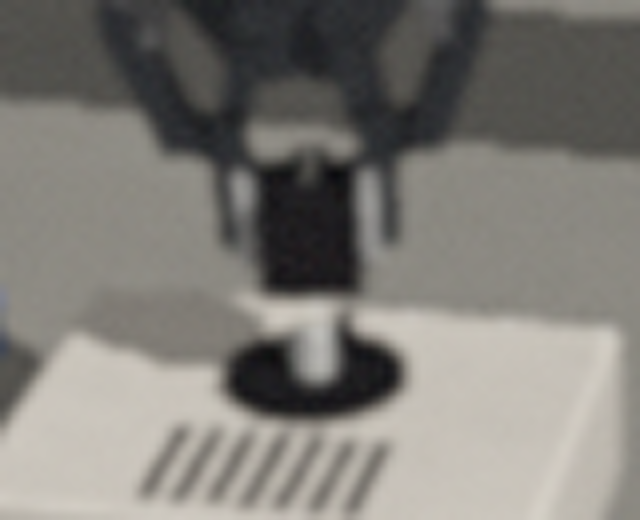

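Run:
```python
from h import *
f=lambda P:(((w2p('scene',P)-[225,165]+.5)*8-.5)).round(1).tolist()
S=np.array([.5138,-.262])
print('shaft axis',f([[*S,.074],[*S,.094]]))
for c in([.5135,-.2582],[.5142,-.2617]):
    a=.456; e=np.array([np.cos(a),np.sin(a)]); n=np.array([-e[1],e[0]])
    # back face (away from nose = +tool x), 20mm; corners at z .113,.149
    B=[[*(np.array(c)+.02*e+s*.018*n),z] for s in(-1,1) for z in(.113,.149)]
    print(f(B))
```

```text
shaft axis [[317.0, 373.0], [313.7, 323.7]]
[[266.5, 305.5], [259.6, 212.4], [370.4, 303.0], [365.1, 210.0]]
[[256.6, 304.5], [249.6, 211.4], [360.5, 302.0], [355.1, 209.1]]
```

```bash
python3 -m jog '{"linear":[[0,-1.5,-6],[0,0,-6],[0,0,-3],[0,0,-2],[0,0,-1],[0,0,0]],"turn":[0,0,0,0,0,0]}'
python3 st.py
```

```text
t: 11.28
tcp_pos: [0.514, -0.2603, 0.2747]
tool_rot: [0.974, 0.226, 0.0, 0.0]
force: [0.0, -1.0, -0.3]
finger_gap: 0.414
gripper_force: 50.1
11.275 [ 514.  -260.3  274.7] yaw 0.4561 q [-0.66  0.64  1.67  0.    0.83  0.45] F [ 0.  -1.  -0.3] T [-0.02  0.03 -0.02] 0.41374024018304684 50.130645632743835
```

```bash
python3 -m jog '{"linear":[[0,0,-1],[0,0,-1],[0,0,-1],[0,0,-1],[0,0,0]],"turn":[0,0,0,0,0]}'
python3 st.py
```

```text
t: 11.9
tcp_pos: [0.5142, -0.2602, 0.2708]
tool_rot: [0.974, 0.226, 0.0, 0.0]
force: [0.9, 0.4, -1.0]
finger_gap: 0.414
gripper_force: 50.1
11.9 [ 514.2 -260.2  270.8] yaw 0.456 q [-0.66  0.65  1.67  0.    0.83  0.45] F [ 0.9  0.4 -1. ] T [ 0.12 -0.12 -0.03] 0.4142787452731513 50.13354778289795
```

```bash
python3 -m jog '{"linear":[[0,0,-1],[0,0,-1],[0,0,-1],[0,0,-0.5],[0,0,0]],"turn":[0,0,0,0,0]}'
python3 st.py
```

```text
t: 12.52
tcp_pos: [0.5145, -0.2601, 0.2673]
tool_rot: [0.974, 0.226, 0.001, 0.0]
force: [4.8, 2.6, 0.7]
finger_gap: 0.412
gripper_force: 50.1
12.525 [ 514.5 -260.1  267.3] yaw 0.4557 q [-0.66  0.65  1.67  0.    0.82  0.45] F [4.8 2.6 0.7] T [ 0.53 -0.82 -0.02] 0.41204183671720696 50.14919310808182
```

```bash
python3 -m jog '{"linear":[[0.7,0.4,0],[0.7,0.4,-0.5],[0,0,-0.5],[0,0,-0.5],[0,0,0]],"turn":[0,0,0,0,0]}'
python3 st.py
```

```text
t: 13.15
tcp_pos: [0.5151, -0.2596, 0.2663]
tool_rot: [0.974, 0.226, -0.0, 0.0]
force: [-0.4, 0.7, 5.2]
finger_gap: 0.413
gripper_force: 50.9
13.15 [ 515.1 -259.6  266.3] yaw 0.4563 q [-0.66  0.65  1.67 -0.    0.82  0.45] F [-0.4  0.7  5.2] T [ 0.09 -0.04 -0.02] 0.4125388789051817 50.87467521429062
```

```bash
python3 -m jog '{"linear":[[-0.03,0.08,0],[-0.03,0.08,0],[-0.03,0.08,0],[-0.03,0.08,0],[-0.03,0.08,0],[-0.03,0.08,0],[0,0,0]],"turn":[0.5,0.5,0.5,0.5,0.5,0.5,0]}'
python3 st.py
```

```text
t: 14.02
tcp_pos: [0.5148, -0.2591, 0.2661]
tool_rot: [0.936, 0.351, -0.0, -0.0]
force: [-0.3, 1.0, 5.6]
finger_gap: 0.415
gripper_force: 50.9
14.025 [ 514.8 -259.1  266.1] yaw 0.7176 q [-0.66  0.65  1.67 -0.    0.82  0.19] F [-0.3  1.   5.6] T [ 0.03  0.14 -0.  ] 0.41547154481881204 50.86178407073021
```

```bash
python3 -m jog '{"linear":[[-0.05,0.05,0],[-0.05,0.05,0],[-0.05,0.05,0],[-0.05,0.05,0],[-0.05,0.05,0],[-0.05,0.05,0],[0,0,0]],"turn":[0.5,0.5,0.5,0.5,0.5,0.5,0]}'
python3 st.py
```

```text
t: 14.9
tcp_pos: [0.5147, -0.2589, 0.2655]
tool_rot: [0.883, 0.47, -0.0, 0.0]
force: [1.0, -0.3, -1.2]
finger_gap: 0.415
gripper_force: 50.2
14.9 [ 514.7 -258.9  265.5] yaw 0.9787 q [-0.66  0.66  1.67 -0.    0.82 -0.07] F [ 1.  -0.3 -1.2] T [-0.12 -0.26  0.05] 0.4152276011583472 50.187858045101166
```

Fz has gone to zero, so keyway and key agree. Now pushing down gently.

```bash
python3 -m jog '{"linear":[[0,0,-1],[0,0,-1],[0,0,-1],[0,0,0]],"turn":[0,0,0,0]}'
python3 st.py
```

```text
t: 15.4
tcp_pos: [0.515, -0.2588, 0.2625]
tool_rot: [0.882, 0.47, 0.0, 0.0]
force: [0.8, -1.5, -1.7]
finger_gap: 0.417
gripper_force: 50.1
15.4 [ 515.  -258.8  262.5] yaw 0.9797 q [-0.66  0.66  1.67 -0.    0.81 -0.07] F [ 0.8 -1.5 -1.7] T [-0.26 -0.3  -0.04] 0.4168716344204444 50.14898121356964
```

```bash
python3 -m jog '{"linear":[[0.1,-0.1,-1.5],[0.1,-0.1,-1.5],[0,0,-1.5],[0,0,-1.5],[0,0,-1],[0,0,0]],"turn":[0,0,0,0,0,0]}'
python3 st.py
```

```text
t: 16.15
tcp_pos: [0.5152, -0.2589, 0.2556]
tool_rot: [0.882, 0.47, 0.0, 0.0]
force: [3.1, -1.3, -0.9]
finger_gap: 0.41
gripper_force: 50.1
16.15 [ 515.2 -258.9  255.6] yaw 0.9797 q [-0.66  0.67  1.67  0.    0.8  -0.07] F [ 3.1 -1.3 -0.9] T [-0.21 -0.32  0.02] 0.41024594117540214 50.13877183198929
```

```bash
python3 -m jog '{"linear":[[0.3,-0.1,-1],[0.2,0,-1],[0,0,-0.5],[0,0,-0.5],[0,0,-0.5],[0,0,0]],"turn":[0,0,0,0,0,0]}'
python3 st.py
```

```text
t: 16.9
tcp_pos: [0.5154, -0.2588, 0.2537]
tool_rot: [0.882, 0.471, -0.0, -0.0]
force: [-1.1, 0.1, 10.2]
finger_gap: 0.416
gripper_force: 51.5
16.9 [ 515.4 -258.8  253.7] yaw 0.9798 q [-0.66  0.67  1.67 -0.    0.79 -0.07] F [-1.1  0.1 10.2] T [0.16 0.14 0.05] 0.416053759739768 51.500621885061264
```

```bash
python3 -m jog '{"linear":[[0,0,0.5],[0.04,-0.08,0.3],[0.04,-0.08,0],[0.04,-0.08,0],[0.04,-0.08,0],[0.04,-0.08,0],[0.04,-0.08,0],[0.04,-0.08,0],[0,0,0]],"turn":[0,-0.5,-0.5,-0.5,-0.5,-0.5,-0.5,-0.5,0]}'
python3 st.py
```

```text
t: 18.02
tcp_pos: [0.5161, -0.2597, 0.2537]
tool_rot: [0.944, 0.331, 0.0, 0.001]
force: [0.1, -0.8, 5.3]
finger_gap: 0.413
gripper_force: 50.8
18.025 [ 516.1 -259.7  253.7] yaw 0.6749 q [-0.66  0.68  1.67 -0.    0.79  0.24] F [ 0.1 -0.8  5.3] T [-0.06 -0.11  0.07] 0.4130186876519761 50.75589135289192
```

```bash
python3 -m jog '{"linear":[[0.03,-0.1,0],[0.03,-0.1,0],[0.03,-0.1,0],[0.03,-0.1,0],[0.03,-0.1,0],[0.02,-0.1,0],[0.02,-0.1,0],[0.02,-0.1,0],[0,-0.1,0],[0,0,0],[0,0,0]],"turn":[-0.5,-0.5,-0.5,-0.5,-0.5,-0.5,-0.5,-0.5,-0.5,-0.5,0]}'
python3 st.py
```

```text
t: 19.4
tcp_pos: [0.5162, -0.2608, 0.2537]
tool_rot: [0.993, 0.119, 0.0, 0.001]
force: [-0.4, -1.6, 5.3]
finger_gap: 0.412
gripper_force: 50.8
19.4 [ 516.2 -260.8  253.7] yaw 0.2388 q [-0.66  0.68  1.67 -0.    0.79  0.67] F [-0.4 -1.6  5.3] T [-0.22 -0.02  0.09] 0.41240391112380764 50.822482109069824
```

```bash
python3 -m jog '{"linear":[[0,0,0],[0,0,0]],"turn":[-0.15,0]}'; python3 -m jog '{"linear":[[0,0,0.5],[0,0,0],[0,0,0],[0,0,0]],"turn":[0,0,0,0]}' 0.75
python3 -m jog '{"linear":[[0,0,10],[0,0,20],[0,0,30],[0,0,40],[0,-50,10],[0,-50,0],[0,-50,0],[0,-50,0],[0,-50,0],[0,-50,0],[0,0,0]],"turn":[0,0,0,0,0,0,0,0,0,0,0]}'
python3 - <<'E'
from st import *
s,a=st();print(s['tcp_pos'],a,s['force'])
a=np.mean([snapshot('top')[:,:,::-1] for _ in range(4)],0).astype(np.uint8)
t=cv2.resize(a[240:300,365:430],None,fx=9,fy=9,interpolation=cv2.INTER_CUBIC)
b=snapshot('scene')[:,:,::-1][180:240,230:290]
t2=cv2.resize(b,(225,225),interpolation=cv2.INTER_CUBIC)
o=np.zeros((540,800,3),np.uint8);o[:540,:585]=t[:540];o[:215,585:]=t2[5:220,5:220];cv2.imwrite('pics/e.png',o)
E
```

```text
t: 19.65
tcp_pos: [0.5161, -0.2608, 0.2537]
tool_rot: [0.994, 0.113, 0.0, 0.001]
force: [0.0, -1.1, 4.6]
finger_gap: 0.413
gripper_force: 50.8
t: 20.15
tcp_pos: [0.5159, -0.2603, 0.2532]
tool_rot: [0.994, 0.112, -0.0, -0.0]
force: [0.8, -0.8, 0.5]
finger_gap: 0.747
gripper_force: 0.0
t: 21.52
tcp_pos: [0.5147, -0.5642, 0.3636]
tool_rot: [0.994, 0.11, 0.0, 0.001]
force: [0.8, 0.9, 0.0]
finger_gap: 0.75
gripper_force: 0.0
[ 0.51467015 -0.56418558  0.36357491] 0.2208916350383552 [0.8123698  0.92902757 0.00756036]
```

View pics/e.png

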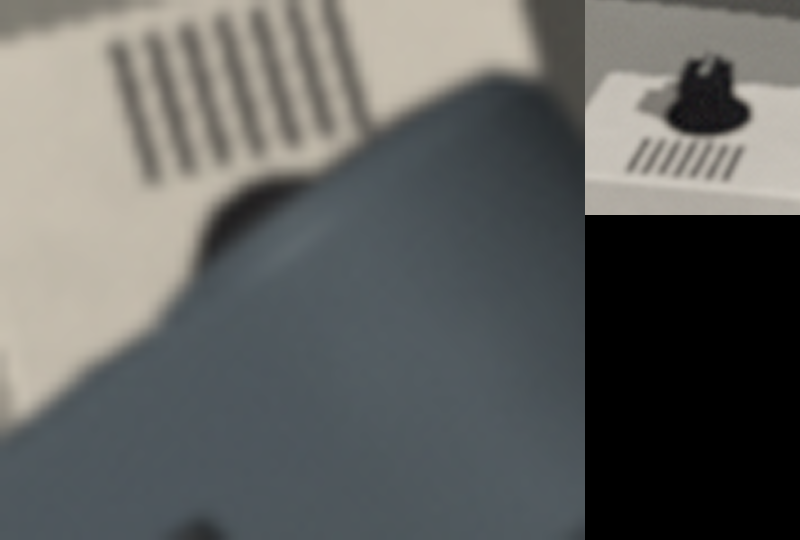

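The scene inset shows the handle seated on the bezel at (708,85). In the top view the arm still covers it, so I'm retreating to the start pose to see it.

```bash
python3 -m jog '{"linear":[[-30,-5,0],[-40,-5,10],[-40,-5,10],[-40,-5,10],[-40,0,10],[-40,0,0],[-40,0,0],[-10,0,0],[0,0,0]],"turn":[0,0,0,0,0,0,0,0,0]}'
python3 - <<'E'
from h import *
a=np.mean([snapshot('top')[:,:,::-1] for _ in range(6)],0).astype(np.uint8)
cv2.imwrite('pics/e2.png',cv2.resize(a[245:295,370:430],None,fx=12,fy=12,interpolation=cv2.INTER_CUBIC))
E
```

```text
t: 22.9
tcp_pos: [0.2364, -0.5799, 0.404]
tool_rot: [0.994, 0.112, 0.0, 0.0]
force: [0.4, 0.5, 0.2]
finger_gap: 0.747
gripper_force: 0.0
```

View pics/e2.png

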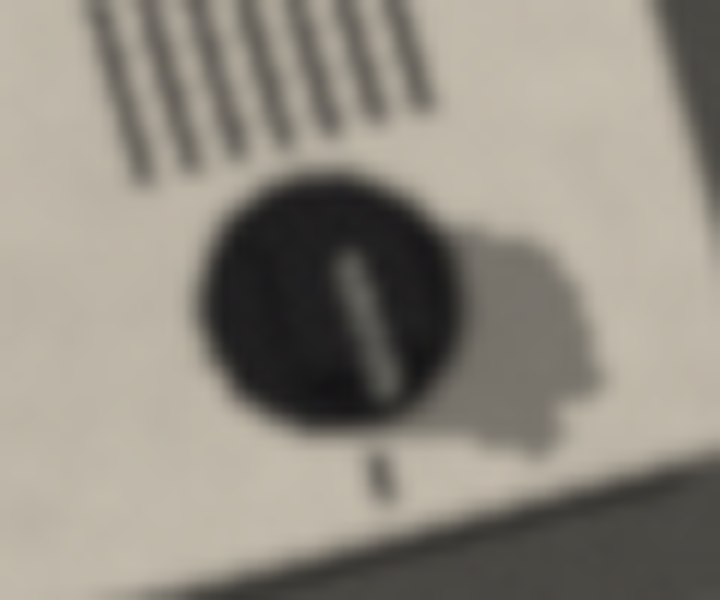

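The white line runs from (345,260) to (388,392), and the mark is at (382,477). I'll compute the line's angle in world coordinates.

Run:
```python
from h import *
c=lambda p:((p[0]+.5)/12-.5+370,(p[1]+.5)/12-.5+245)
A=p2w('top',c((345,258)),.110);B=p2w('top',c((388,394)),.110);M=p2w('top',c((382,477)),.073)
d=A-B;print(A,B,np.linalg.norm(d),'yaw',np.arctan2(d[1],d[0]))
bz=np.array([.5135,-.262]);e=bz-M[:2];print(M,np.arctan2(e[1],e[0]))
e=bz-B[:2];print('tip',np.linalg.norm(e),np.arctan2(e[1],e[0]))
# refined line by image: bright pixels
a=np.mean([snapshot('top') for _ in range(4)],0).min(2)[262:279,394:405]
ys,xs=np.nonzero(a>55);w=a[ys,xs]-50
print(a.astype(int))
```

```text
[ 0.51970117 -0.26041563  0.11      ] [ 0.48621383 -0.26936367  0.11      ] 0.034662217155272845 yaw 0.2611063842067011
[ 0.47007492 -0.27204555  0.073     ] 0.2273318317056336
tip 0.02826231780364342 0.2635890355695266
[[30 30 31 29 31 31 31 31 36 45 73]
 [31 31 31 31 31 31 32 29 32 31 39]
 [32 31 32 31 32 31 32 31 30 29 29]
 [33 32 32 33 41 43 35 32 31 32 28]
 [32 32 30 41 61 67 48 33 31 29 29]
 [32 31 32 45 72 83 57 35 32 30 28]
 [31 32 31 45 69 83 70 44 33 31 30]
 [30 30 31 38 61 85 84 53 33 32 31]
 [31 32 32 35 50 77 86 59 35 30 31]
 [30 32 32 33 44 68 81 67 42 33 31]
 [28 31 32 32 39 60 79 75 49 32 31]
 [29 31 32 31 35 47 69 77 54 33 27]
 [27 29 32 31 33 42 65 79 64 39 24]
 [28 28 29 29 27 37 60 79 75 47 26]
 [26 25 24 22 22 27 50 75 81 52 26]
 [29 23 23 22 22 24 42 67 74 49 35]
 [31 29 27 25 22 25 34 45 52 45 57]]
```

```bash
python3 - <<'E'
from h import *
a=np.mean([snapshot('top') for _ in range(12)],0).min(2)
P=[]
for v in range(266,277):
    r=np.clip(a[v,395:404]-34,0,None); P.append(p2w('top',((r*np.arange(395,404)).sum()/r.sum(),v),.11)[:2])
P=np.array(P); k,b=np.polyfit(P[:,0],P[:,1],1); print('line yaw',np.arctan(k)); print('y at seat x',k*.5138+b)
g=np.clip(150-a[281:289,397:407],0,None); g[g<25]=0
ys,xs=np.mgrid[281:289,397:407]; u=((g*xs).sum()/g.sum(),(g*ys).sum()/g.sum()); M=p2w('top',u,.073); print(u,M,'line at mark', k*M[0]+b)
for z in(.110,.123):print(w2p('top',[.5138,-.262,z]))
E
python3 st.py
```

```text
line yaw 0.2509150306834032
y at seat x -0.26247803584127
(np.float64(400.8442962281509), np.float64(283.28932842686294)) [ 0.47309621 -0.27060545  0.073     ] line at mark -0.2729111033203159
[[398.92429546 268.03371791]]
[[399.49556189 267.41245546]]
24.0 [ 236.  -580.4  403.5] yaw 0.2248 q [-1.36  0.53  1.43  0.    1.18 -0.02] F [-0.2 -0.   0.1] T [ 0.01  0.04 -0.04] 0.7490873903481382 0.0
```

```bash
python3 -c "
from station import *
print(sign_off())"
```

```text
the job is handed in; nothing more can be done
None
```

I handed the job in at about 24 s: the handle is fully home on the keyed shaft, its nose within about 0.03 rad of the mark, and released; the highest press reading was about 10 N, and I touched nothing else.

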